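# Push the plain plate out over the end of the riser

## Robot

A 6-joint arm with a two-finger parallel gripper is mounted at the origin on a cart in front of the work surface, level with it; the furniture and walls round the work are solid. World frame = base frame: x ahead of the robot, y to its left, z up, the work surface at z = 0. Lengths are in m, angles in rad, forces in N, time in s.
With the tool pointing down it reaches from about 0.35 to 0.85 m from the base axis. Payload 8.1 kg.
Tool frame: the origin (TCP) lies at the very end of the fingers, on their centre line; the grasp point (between the pads) lies 19 mm behind it (pinch_z is the distance from the TCP to the grasp point, in m); z points along the fingers, y is the direction in which the jaws open and shut (so a half turn about z gives the same grasp; the last joint's range is limited). The gripper opens to 93 mm and grips with 3 to 60 N. Pads are 15 mm wide; open, the fingers measure 128 mm over their backs; the gripper's body (75 mm by 188 mm) begins 65 mm behind the grasp point.
Start: joints at [-1.352, 0.13, 1.488, -0, 1.523, -0.085], TCP at [0.18, -0.573, 0.219] pointing down, gripper open.
Joint ranges: [-2.96, 2.96], [-0.89, 2.26], [0.02, 2.5], [-1.34, 4.48], [0, 2.73], [-2.66, 2.66]. Speed limits (rad/s): [2.39, 2.39, 2.79, 3.14, 3.14, 3.14].

## Interface

Orientations are given as a rotation vector (axis times angle).
In Python, from plant import * gives the robot as it stands.
- The arm moves only by the tool move_arm, never from a script. Its argument "series" is a list of rows, each a list of 7 numbers: the shift along the tool's x, y, z each as a share of 10 cm, from -1 to 1, then the turn, a rotation vector about the tool's x, y, z each as a share of 180 degrees, from -1 to 1, then the opening, from -1 (shut) to 1 (fully open). In form: [[dx, dy, dz, rx, ry, rz, jaw], ...]. A call has 1 to 8 rows; each row is the pose to reach, as a shift and turn from the pose commanded when the call began, along the tool's axes at that moment, turning the shorter way round; what a row does not reach only later rows make up. A row lasts 1/10 s, in which the tool goes at most 50 mm and 8.59 degrees, less where a joint would pass 70% of its speed; a pose out of reach is approached as far as the arm can. A call with a number of a shift or a turn outside -1 to 1 is refused whole. A call with a gripper value outside its range is refused whole. The fingers move at their own pace and stop on an object; "squeeze" is the grip in N (left out, the last holds). Time passes only in rows, so rows that repeat a pose let the fingers close. It gives the time, the measured TCP pose, the force and the opening at its end, in the units of the state.
- read_state(): the state, without advancing time (a new reading comes with each control period).
- read_camera(name): name is "scene" or "top" or "wrist"; returns a dict with "frame" (384x512x3 uint8, red, green, blue), "K" (3x3 intrinsics, pixels), "rvec" (rotation vector, rad) and "tvec" (3), from world to camera coordinates, as OpenCV has them. Camera axes: x right, y down, z forward; pixel columns grow to the right and rows downward; lengths in m; the calibration is good to about 2 mm. A picture is of the moment at which its call begins. There is no depth.
- close_job(): hands the job in, once; it reports no verdict.
The state is a dict: "t": time; "q": joint angles; "dq": joint speeds; "joint_torque": joint torques, N m; "tool_pos": TCP position; "orientation": TCP orientation; "force": force on the tool from outside, world axes, zero at the start; "wrist_torque": the same for the moment, N m; "opening": finger opening in m.
Only numpy, scipy, OpenCV 4.12 (cv2) and the standard library are available. Lean on these libraries where they do the work, as an engineer would, in place of code of your own. Each camera call takes 0.05 s, during which the arm holds its last target.

## Task

The plain white plate lies flat on the low grey metal riser, where nobody can get hold of its edge. With the fingertips push it along the riser, never pinching or lifting it, until its end sticks out about 3 cm past that end of the riser beside which the open tray stands; it should then lie flat and roughly straight along the riser. Leave the similar plate with the twelve wells, the tray and everything else where they are.

Things in the scene. Friction and masses are not known exactly. Their poses are not given: they have to be found in the camera images.
- riser: Low grey painted metal bench riser like a small table, fixed in place: flat top 190 mm (its x, front to back) by 340 mm (its y, the long way), its top surface 50 mm above the worktop, without rims. Origin on the worktop under its centre; z up. Its two ends are at y = +170 mm and y = -170 mm in its own frame. It stands turned by up to about 0.2 rad.
- plain_plate: The plate to push: plain smooth white ceramic plate without wells, 70 mm (its x) by 100 mm (its y) by 6 mm thick, loose, about 0.12 kg, lying flat on the riser near the middle of its length, in the front or the back half, its long side along the riser's long side to about 0.1 rad. Origin at the centre of its underside, z up.
- well_plate: The other white ceramic plate, same size, with twelve round grey wells on top (3 by 4); loose, lying in the other half of the riser, about 20 mm beside the plain plate. To be left alone. Origin at the centre of its underside.
- tray: Open rectangular grey plastic tray, 150 mm (its x) by 120 mm (its y) by 22 mm high, on the worktop close beside one end of the riser (its centre about 70 mm beyond that end); it marks the end over which the plate shall stick out. Loose, 0.5 kg, to be left alone. Origin at the centre of its underside.
- tape_roll: Roll of tan tape lying flat on the worktop beside the other end of the riser, 104 mm across, 25 mm high. Loose, to be left alone. Origin at the centre of its underside.
- tip_box_blue: Blue pipette tip box with clear lid, 91 x 123 x 67 mm, behind the riser. To be left alone. Origin at the centre of its underside.
- tip_box_yellow: Yellow pipette tip box with clear lid, 91 x 123 x 67 mm, behind the riser. To be left alone. Origin at the centre of its underside.
Things that resemble listed ones, but are neither listed nor needed, are in the scene too. What is shaped like the plain_plate but pink is not meant.

How it is judged:
At the end, for the whole second after the job is handed in: The plain plate rests still and flat on the riser, its end sticking out 17 to 43 mm (its centre 137 to 163 mm from the riser's centre) at the end beside which the tray stands; its long side is within 0.25 rad of the riser's, and its centre within 70 mm of the riser's long middle line (((y of tray in the frame of riser above 0.1 m and y of plain_plate in the frame of riser between 0.137 and 0.163 m) or (y of tray in the frame of riser below -0.1 m and y of plain_plate in the frame of riser between -0.163 and -0.137 m)) and x of plain_plate in the frame of riser between -0.07 and 0.07 m and angle between the y axis of plain_plate and the y axis of riser, either way round below 0.25 rad and angle between plain_plate's own z axis and vertical below 0.05 rad and height (world z) of plain_plate between 0.046 and 0.054 m and contact force between plain_plate and riser above 0.2 N and linear speed of plain_plate below 0.01 m/s); the robot touches nothing.
It fails at once if the plain plate is lifted off the riser or falls from it (height (world z) of plain_plate above 0.06 m or height (world z) of plain_plate below 0.04 m or angle between plain_plate's own z axis and vertical above 0.15 rad).
It fails at once if the plate with the wells is moved more than 15 mm (distance of well_plate from where it was at the start of the episode above 0.015 m).
It fails at once if the tray, the roll of tape or a tip box is moved more than 20 mm (distance of any of tray, tape_roll, tip_box_blue, tip_box_yellow from where it was at the start of the episode above 0.02 m).
It also fails if it takes over 42 s, if anything falls off the work surface, if the arm or the gripper's body presses on something with over 40 N, if the wrist force passes 120 N, or if a joint passes its speed limit or range.

## Working session

There is one attempt and no reset: what is moved stays moved. The work goes in short steps, Python scripts to look and compute and a tool call to move; the robot and the scene stay as the last step left them, time stands still between calls to the robot, and variables do not carry over. Pictures are saved under pics/ and viewed, and the job is handed in when it is done.

Besides the shell and the picture viewer there is one more tool, called after "Request:" by a JSON object that holds its "fn" and its "kwargs", one argument or row to a line. move_arm: Moves the arm, as the interface text tells. Shift numbers are shares of 10 cm and turn numbers shares of 180 degrees, none past 1 either way. Its arguments: {"type":"object","properties":{"series":{"type":"array","items":{"type":"array","items":{"type":"number"}}},"squeeze":{"type":"number"}},"required":["series"]}

```bash
mkdir -p pics; ls; cat > h.py <<'E'
import numpy as np, cv2
from plant import *
def snap(n,f):
    c=read_camera(n); cv2.imwrite(f'pics/{f}.png',c['frame'][...,::-1]); np.savez(f'pics/{f}.npz',**c); return c
def load(f): return dict(np.load(f'pics/{f}.npz'))
def ray(c,uv,z):
    R=cv2.Rodrigues(np.array(c['rvec'],float))[0]; t=np.array(c['tvec'],float).ravel()
    uv=np.atleast_2d(np.array(uv,float)); d=(np.linalg.inv(c['K'])@np.c_[uv,np.ones(len(uv))].T).T@R
    o=-R.T@t; return o+d*((z-o[2])/d[:,2])[:,None]
def proj(c,P):
    return cv2.projectPoints(np.atleast_2d(np.array(P,float)),np.array(c['rvec'],float),np.array(c['tvec'],float),np.array(c['K'],float),None)[0][:,0]
E
python3 - <<'E'
from h import *
s=read_state();print(s)
for n in('top','scene'):
    c=snap(n,n+'0')
E
```

```text
pics
{'t': 0.0, 'q': array([-1.35236993e+00,  1.31118038e-01,  1.48926799e+00,  4.50047862e-05,
        1.52300766e+00, -8.54436764e-02]), 'dq': array([-1.61122595e-03, -9.30822584e-05,  1.58536458e-03, -2.56388011e-03,
       -5.86762800e-04, -5.71792716e-04]), 'joint_torque': array([ 1.98099051e-04, -5.59850049e+01, -4.91750872e+01,  7.66023318e-02,
        3.51210753e-02, -1.23903587e-04]), 'tool_pos': array([ 0.17941893, -0.57195442,  0.21761942]), 'orientation': array([-3.10362290e+00, -4.75207852e-01,  1.17448438e-04]), 'force': array([ 1.12085941, -0.188434  ,  0.9658604 ]), 'wrist_torque': array([ 0.01539783,  0.04360588, -0.02445866]), 'opening': 0.09298941189386543}
```

View pics/top0.png

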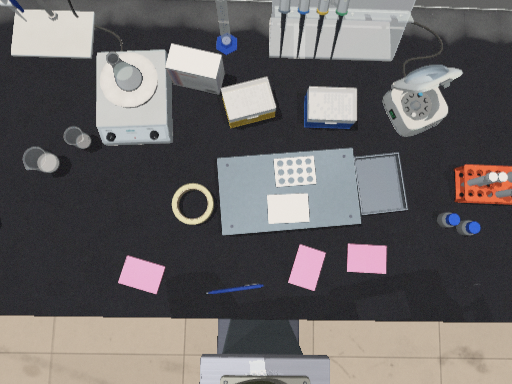

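View pics/scene0.png

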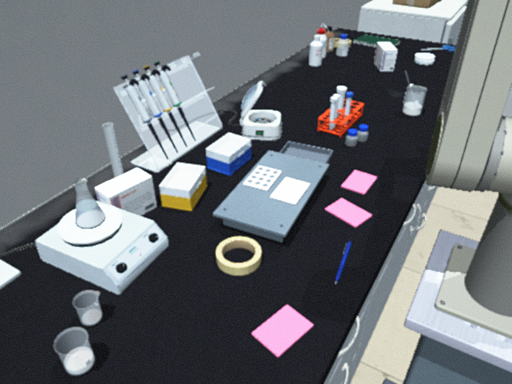

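The top view shows the riser with corners near (218,157), (353,149), (360,225) and (222,235). The tray is at (381,184), beside the riser's right end. Things that could be mistaken for the target:
- plain white plate at (288,209)
- well plate at (295,171), which has wells
- pink sheets at (142,275), (307,268) and (367,259)
- white box at (53,34)

I choose (288,209), and I'll check it in a close crop and measure it.

```bash
cat >> h.py <<'E'
def biggest(mask,near):
    cs,_=cv2.findContours(mask.astype(np.uint8),cv2.RETR_EXTERNAL,cv2.CHAIN_APPROX_NONE)
    return min([k for k in cs if cv2.contourArea(k)>100],key=lambda k:-cv2.pointPolygonTest(k,near,True))
def plate(c,near,z=0.056):
    f=c['frame'].astype(int); m=(f.min(2)>195)
    k=biggest(m,near)[:,0]
    P=ray(c,k,z)[:,:2]; r=cv2.minAreaRect((P*1000).astype(np.float32))
    return r,cv2.boxPoints(r)
E
python3 - <<'E'
from h import *
c=load('top0'); f=c['frame']
cv2.imwrite('pics/crop0.png',cv2.resize(f[135:250,205:420],None,fx=3.7,fy=3.7,interpolation=cv2.INTER_CUBIC)[...,::-1])
print(f[209,288],f[200,250],f[185,380],f[171,295])
r,b=plate(c,(288,209));print('plain',r,b)
r,b=plate(c,(302,165));print('well',r,b)
print('riser',ray(c,[(218,157),(353,149),(360,225),(222,235)],.05))
print('tray',ray(c,[(355,155),(399,153),(407,210),(360,214)],.022))
s=load('scene0');print(s['frame'][190,290]); print(plate(s,(290,190)))
E
```

```text
[235 231 226] [156 169 176] [148 156 163] [234 230 225]
plain ((515.5593872070312, -44.04228210449219), (69.33167266845703, 99.07341766357422), 4.0778656005859375) [[477.45868     2.9038577]
 [484.50397   -95.91875  ]
 [553.6601    -90.98842  ]
 [546.6148      7.8341827]]
well ((606.7847290039062, -59.33311080932617), (69.35984802246094, 98.87527465820312), 5.967594146728516) [[ 567.1529     -13.768915 ]
 [ 577.43256   -112.10837  ]
 [ 646.41656   -104.89731  ]
 [ 636.1369      -6.5578537]]
riser [[ 0.63792881  0.12888395  0.05      ]
 [ 0.66705174 -0.2059267   0.05      ]
 [ 0.47854762 -0.22128638  0.05      ]
 [ 0.44749349  0.1128323   0.05      ]]
tray [[ 0.65853536 -0.21920014  0.022     ]
 [ 0.66682213 -0.33359321  0.022     ]
 [ 0.51989069 -0.35047151  0.022     ]
 [ 0.50709713 -0.23036431  0.022     ]]
[254 254 254]
(((514.2368774414062, -45.58133316040039), (73.7856674194336, 107.60313415527344), 3.7903361320495605), array([[ 473.86816  ,    5.6637278],
       [ 480.98132  , -101.70403  ],
       [ 554.6056   ,  -96.82639  ],
       [ 547.49243  ,   10.541367 ]], dtype=float32))
```

View pics/crop0.png

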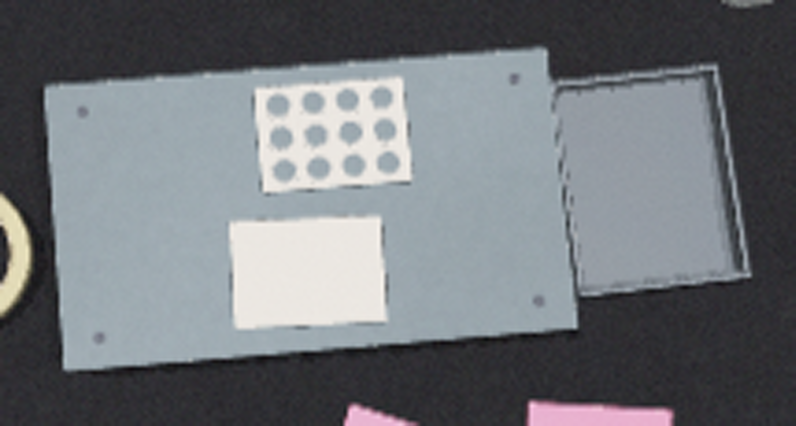

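The crop confirms the plain plate. The measured 69×99 mm agrees with the stated size, and the tray is at the −y end. I'll refine the riser fit and compute the approach.

```bash
cat > riser.py <<'E'
from h import *
def riser(c):
    f=c['frame'].astype(int)
    # subpixel edges: gradient peaks along the approximate sides
    g=cv2.GaussianBlur(c['frame'],(0,0),0.8).mean(2)
    C=np.array([.5578,-.0464]);a=np.array([.089,-.996]);b=np.array([.996,.089])
    out={}
    for name,n,t,h,rng in (('end-',a,b,.17,np.r_[-.085:-.055:12j]),('end+',-a,b,.17,np.r_[-.08:.08:30j]),('back',b,a,.095,np.r_[-.15:.15:40j]),('front',-b,a,.095,np.r_[-.15:.15:40j])):
        pts=[]
        for s in rng:
            d=np.r_[-.012:.012:97j]; P=C+t*s+np.outer(h+d,n)
            uv=proj(c,np.c_[P,np.full(len(P),.05)]).astype(np.float32)
            v=cv2.remap(g.astype(np.float32),uv[:,:1],uv[:,1:],cv2.INTER_CUBIC)[:,0]
            gr=np.gradient(v); i=np.argmin(gr); pts.append(P[i])
        pts=np.array(pts,np.float32); vx,vy,x,y=cv2.fitLine(pts,cv2.DIST_HUBER,0,.01,.01).ravel()
        off=(np.array([x,y])-C)@n; out[name]=(off*1000,np.arctan(vy/vx) if abs(vx)>abs(vy) else np.arctan(-vx/vy))
    return out
if __name__=='__main__':
    print(riser(load('top0')))
E
python3 riser.py
```

```text
{'end-': (np.float64(169.21434929027558), np.float32(0.14454973)), 'end+': (np.float64(170.247604856348), np.float32(0.10467755)), 'back': (np.float64(96.6938868005753), np.float32(0.100648835)), 'front': (np.float64(92.74416563762423), np.float32(0.10340901))}
```

Request:
{"fn": "move_arm", "kwargs": {
  "series": [
    [0.99,-0.95,0,0,0,0,-0.3],
    [0.99,-0.95,0,0,0,0,-0.3],
    [0.99,-0.95,0,0,0,0,-0.3]
  ]
}}

```text
t: 0.4
tool_pos: [0.2462, -0.4499, 0.2177]
orientation: [-3.104, -0.475, -0.0]
force: [0.4, 0.1, 1.1]
opening: 0.0733
```

Request:
{"fn": "move_arm", "kwargs": {
  "series": [
    [0.99,-0.95,0,0,0,0,-0.3],
    [0.99,-0.95,0,0,0,0,-0.3],
    [0.99,-0.95,0,0,0,0,-0.3]
  ]
}}

```text
t: 0.7
tool_pos: [0.3123, -0.3294, 0.2182]
orientation: [-3.104, -0.476, -0.0]
force: [0.5, 0.1, 0.1]
opening: 0.0495
```

Request:
{"fn": "move_arm", "kwargs": {
  "series": [
    [0.99,-0.95,0,0,0,0,-0.3],
    [0.99,-0.95,0,0,0,0,-0.3],
    [0.99,-0.95,0,0,0,0,-0.3]
  ]
}}

```text
t: 1.0
tool_pos: [0.3782, -0.2092, 0.2184]
orientation: [-3.105, -0.476, -0.0]
force: [-0.1, -0.5, 1.0]
opening: 0.0327
```

Request:
{"fn": "move_arm", "kwargs": {
  "series": [
    [0.99,-0.95,0,0,0,0,-0.3],
    [0.99,-0.95,0,0,0,0,-0.3],
    [0.99,-0.95,0,0,0,0,-0.3]
  ]
}}

```text
t: 1.3
tool_pos: [0.4443, -0.0888, 0.2184]
orientation: [-3.105, -0.477, -0.0]
force: [0.2, -1.3, -0.1]
opening: 0.0326
```

Request:
{"fn": "move_arm", "kwargs": {
  "series": [
    [0.99,-0.95,0,0,0,0,-0.3],
    [0.99,-0.95,0,0,0,0,-0.3],
    [0.99,-0.95,0,0,0,0,-0.3]
  ]
}}

```text
t: 1.6
tool_pos: [0.5103, 0.0316, 0.2182]
orientation: [-3.105, -0.477, 0.0]
force: [-0.1, -0.3, 0.3]
opening: 0.0323
```

Request:
{"fn": "move_arm", "kwargs": {
  "series": [
    [0,0,0,0,0,-0.2,-0.3],
    [0,0,0,0,0,-0.2,-0.3],
    [0,0,0,0,0,-0.2,-0.3],
    [0,0,0,0,0,-0.43,-0.3],
    [0,0,0,0,0,-0.43,-0.3],
    [0,0,0,0,0,-0.43,-0.3],
    [0,0,0,0,0,-0.43,-0.3],
    [0,0,0,0,0,-0.43,-0.3]
  ]
}}

```text
t: 2.4
tool_pos: [0.5094, 0.0288, 0.2181]
orientation: [-2.287, -2.152, 0.001]
force: [0.2, -0.2, -0.0]
opening: 0.0324
```

Request:
{"fn": "move_arm", "kwargs": {
  "series": [
    [0,0,0,0,0,0,-0.3],
    [0,0,0,0,0,0,-0.3]
  ]
}}

```text
t: 2.6
tool_pos: [0.5095, 0.0288, 0.2183]
orientation: [-2.299, -2.14, 0.001]
force: [0.6, 0.2, -0.1]
opening: 0.0322
```

```bash
cat > where.py <<'E'
from h import *
s=read_state(); R=cv2.Rodrigues(s['orientation'])[0]
u=np.array([.1018,-.9948]);v=np.array([.9948,.1018]);C=np.array([.5598,-.0457])
p=s['tool_pos']; print('t',s['t'],'pos',p,'open',s['opening']); print(R.round(4))
print('s',(p[:2]-C)@u,'lat',(p[:2]-C)@v,'force',s['force'],'yaw y-axis',np.arctan2(R[1,1],R[0,1]))
E
python3 where.py
```

```text
t 2.6 pos [0.50954354 0.02882589 0.21832574] open 0.03219436554378096
[[ 7.160e-02  9.974e-01 -6.000e-04]
 [ 9.974e-01 -7.160e-02  1.000e-04]
 [ 0.000e+00 -6.000e-04 -1.000e+00]]
s -0.07925445894940202 lat -0.042408388152890525 force [ 0.55066865  0.19667239 -0.1147199 ] yaw y-axis -0.07161740148512968
```

Request:
{"fn": "move_arm", "kwargs": {
  "series": [
    [0,0,0.5,0,0,-0.03,-0.3],
    [0,0,0.95,0,0,-0.055,-0.3],
    [0,0,0.95,0,0,-0.055,-0.3],
    [0,0,0.95,0,0,-0.055,-0.3]
  ]
}}

```text
t: 3.0
tool_pos: [0.5091, 0.0288, 0.1237]
orientation: [-2.105, -2.33, 0.002]
force: [0.4, -0.1, 0.8]
opening: 0.0328
```

Request:
{"fn": "move_arm", "kwargs": {
  "series": [
    [0,0,0.3,0,0,0,-0.3],
    [0,0,0.55,0,0,0,-0.3],
    [0,0,0.55,0,0,0,-0.3],
    [0,0,0.55,0,0,0,-0.3]
  ]
}}

```text
t: 3.4
tool_pos: [0.5113, 0.0287, 0.0713]
orientation: [2.102, 2.332, 0.003]
force: [0.4, -1.3, 0.0]
opening: 0.0329
```

```bash
python3 where.py; python3 - <<'E'
from h import *
for n in('top','scene','wrist'): 
    c=snap(n,n+'1')
t=load('top1')['frame'][120:260,200:410];s=load('scene1')['frame'][130:250,200:380]
a=cv2.resize(t,(630,420));cv2.imwrite('pics/t1.png',a[...,::-1]);cv2.imwrite('pics/s1.png',cv2.resize(s,(720,480))[...,::-1])
E
```

```text
t 3.4 pos [0.51127798 0.02874302 0.07125364] open 0.032873369188935665
[[-1.037e-01  9.946e-01  2.600e-03]
 [ 9.946e-01  1.037e-01 -1.000e-04]
 [-4.000e-04  2.500e-03 -1.000e+00]]
s -0.07899545659935234 lat -0.04069140277173493 force [ 0.37081717 -1.26506151  0.04111157] yaw y-axis 0.10389421395018593
```

View pics/s1.png

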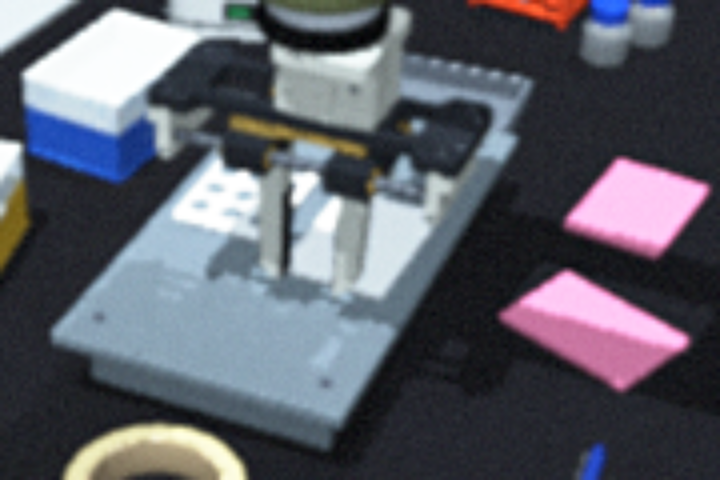

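View pics/wrist1.png

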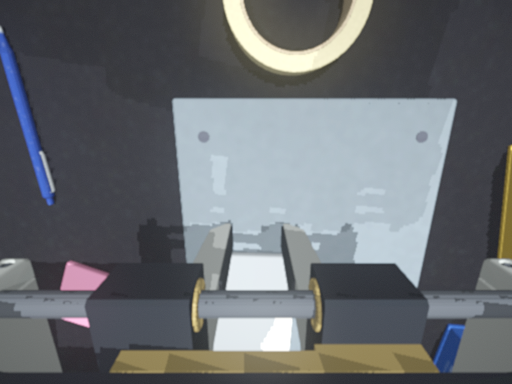

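The wrist view shows both fingertips (row 225) behind the plate's end (row 253). I'll lower to just above the riser.

Request:
{"fn": "move_arm", "kwargs": {
  "series": [
    [0,0,0.1,0,0,0,-0.3],
    [0,0,0.16,0,0,0,-0.3],
    [0,0,0.16,0,0,0,-0.3],
    [0,0,0.16,0,0,0,-0.3]
  ]
}}

```text
t: 3.95
tool_pos: [0.5092, 0.0288, 0.0521]
orientation: [-2.1, -2.335, 0.001]
force: [0.2, -0.1, 0.1]
opening: 0.0328
```

```bash
python3 where.py
```

```text
t 3.95 pos [0.50924945 0.02882654 0.05212354] open 0.03276077484108092
[[-1.055e-01  9.944e-01 -1.200e-03]
 [ 9.944e-01  1.055e-01  0.000e+00]
 [ 2.000e-04 -1.200e-03 -1.000e+00]]
s -0.0792850434150326 lat -0.042700888245104075 force [ 0.1713744  -0.10128437  0.11782184] yaw y-axis 0.10572120106162802
```

Request:
{"fn": "move_arm", "kwargs": {
  "series": [
    [-0.07,0,0,0,0,0,-0.3],
    [-0.14,0,0,0,0,0,-0.3],
    [-0.2,0,0,0,0,0,-0.3],
    [-0.25,0,0,0,0,0,-0.3],
    [-0.3,0,0,0,0,0,-0.3],
    [-0.35,0,0,0,0,0,-0.3],
    [-0.4,0,0,0,0,0,-0.3],
    [-0.4,0,0,0,0,0,-0.3]
  ]
}}

```text
t: 4.75
tool_pos: [0.5141, -0.0117, 0.0527]
orientation: [2.101, 2.335, -0.0]
force: [0.3, 1.1, 0.8]
opening: 0.0322
```

```bash
python3 where.py; python3 - <<'E'
from h import *
for n in('top','scene','wrist'): 
    c=snap(n,n+'2')
t=load('top2')['frame'][120:260,200:410];s=load('scene2')['frame'][130:250,200:380]
cv2.imwrite('pics/m2.png',np.vstack([cv2.resize(t,(450,300)),cv2.resize(s,(450,300))])[...,::-1])
E
```

```text
t 4.75 pos [ 0.51411002 -0.01173912  0.05268968] open 0.03221360366711854
[[-1.051e-01  9.945e-01  2.000e-04]
 [ 9.945e-01  1.051e-01 -4.000e-04]
 [-4.000e-04  1.000e-04 -1.000e+00]]
s -0.03843552763080251 lat -0.041995176112761184 force [0.32024345 1.07178511 0.81566126] yaw y-axis 0.10527664971892696
```

View pics/m2.png

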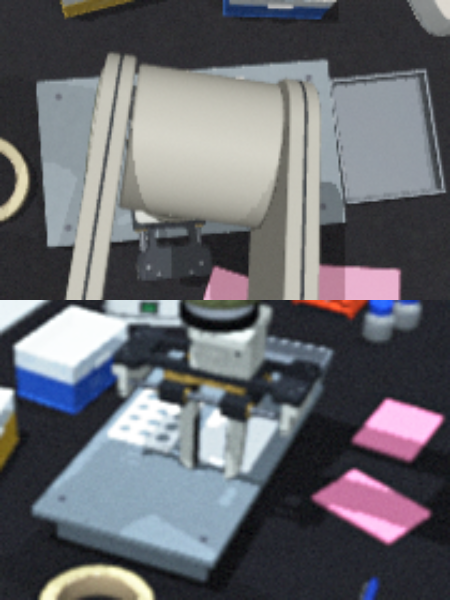

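View pics/wrist2.png

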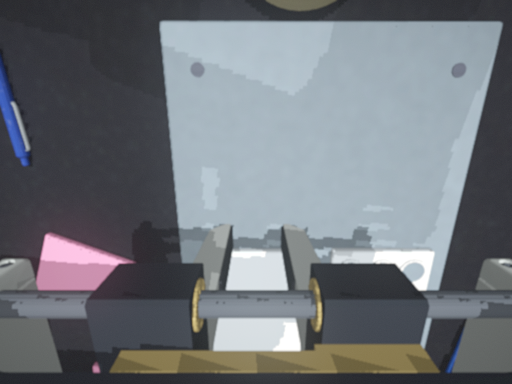

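The fingers are in contact and the plate is sliding along with them; the well plate looks untouched. I'll continue.

Request:
{"fn": "move_arm", "kwargs": {
  "series": [
    [-0.06,0,0,0,0,0,-0.3],
    [-0.12,0,0,0,0,0,-0.3],
    [-0.18,0,0,0,0,0,-0.3],
    [-0.24,0,0,0,0,0,-0.3],
    [-0.3,0,0,0,0,0,-0.3],
    [-0.36,0,0,0,0,0,-0.3],
    [-0.4,0,0,0,0,0,-0.3],
    [-0.4,0,0,0,0,0,-0.3]
  ]
}}

```text
t: 5.7
tool_pos: [0.5183, -0.0514, 0.0527]
orientation: [2.101, 2.335, -0.0]
force: [-0.2, -0.5, -0.4]
opening: 0.0329
```

Request:
{"fn": "move_arm", "kwargs": {
  "series": [
    [-0.06,0,0,0,0,0,-0.3],
    [-0.12,0,0,0,0,0,-0.3],
    [-0.18,0,0,0,0,0,-0.3],
    [-0.24,0,0,0,0,0,-0.3],
    [-0.3,0,0,0,0,0,-0.3],
    [-0.36,0,0,0,0,0,-0.3],
    [-0.4,0,0,0,0,0,-0.3],
    [-0.4,0,0,0,0,0,-0.3]
  ]
}}

```text
t: 6.5
tool_pos: [0.5225, -0.0912, 0.0527]
orientation: [2.101, 2.335, -0.0]
force: [-0.0, 0.2, -0.6]
opening: 0.0322
```

```bash
python3 where.py; python3 - <<'E'
from h import *
for n in('top','scene','wrist'): 
    c=snap(n,n+'3')
t=load('top3')['frame'][120:260,200:410];s=load('scene3')['frame'][130:250,200:380]
cv2.imwrite('pics/m3.png',np.hstack([np.vstack([cv2.resize(t,(400,300)),cv2.resize(s,(400,300))]),cv2.resize(load('wrist3')['frame'],(400,600))])[...,::-1])
E
```

```text
t 6.5 pos [ 0.522539   -0.09122539  0.05268615] open 0.032226048713712166
[[-1.050e-01  9.945e-01  2.000e-04]
 [ 9.945e-01  1.050e-01 -3.000e-04]
 [-3.000e-04  1.000e-04 -1.000e+00]]
s 0.041495484816014394 lat -0.041701729822535796 force [-0.03848575  0.19351285 -0.60297506] yaw y-axis 0.10514523060157879
```

View pics/m3.png

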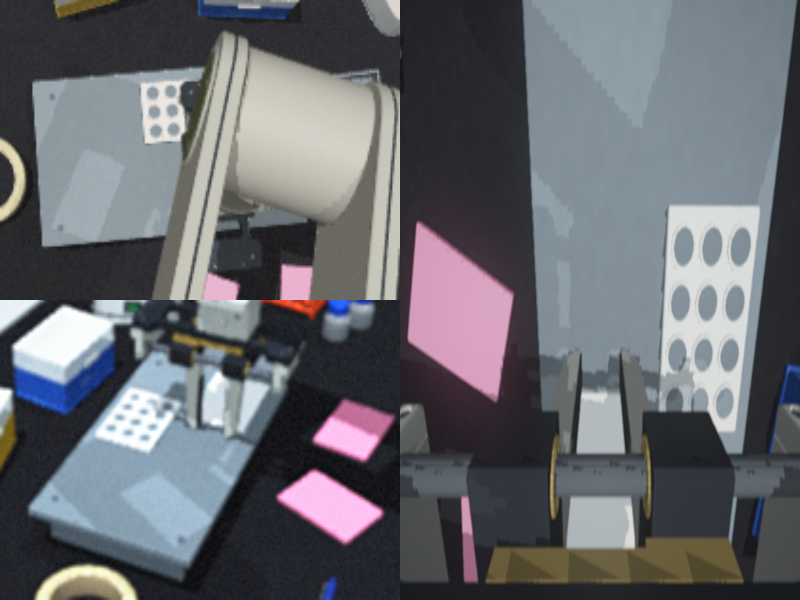

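The plate is sliding and the well plate hasn't moved. I'll push 40 mm more, then back off and measure.

Request:
{"fn": "move_arm", "kwargs": {
  "series": [
    [-0.06,0,0,0,0,0,-0.3],
    [-0.12,0,0,0,0,0,-0.3],
    [-0.18,0,0,0,0,0,-0.3],
    [-0.24,0,0,0,0,0,-0.3],
    [-0.3,0,0,0,0,0,-0.3],
    [-0.36,0,0,0,0,0,-0.3],
    [-0.4,0,0,0,0,0,-0.3],
    [-0.4,0,0,0,0,0,-0.3]
  ]
}}

```text
t: 7.45
tool_pos: [0.5267, -0.131, 0.0527]
orientation: [2.101, 2.335, -0.0]
force: [0.8, -0.3, -0.4]
opening: 0.0325
```

```bash
python3 where.py; python3 - <<'E'
from h import *
c=snap('scene','scene4'); cv2.imwrite('pics/s4.png',cv2.resize(c['frame'][120:240,210:370],(800,600),interpolation=cv2.INTER_CUBIC)[...,::-1])
E
```

```text
t 7.45 pos [ 0.52674199 -0.13100693  0.05270347] open 0.032523056706614595
[[-1.050e-01  9.945e-01  2.000e-04]
 [ 9.945e-01  1.050e-01 -2.000e-04]
 [-3.000e-04  1.000e-04 -1.000e+00]]
s 0.08149803112393669 lat -0.04157034978450705 force [ 0.79741916 -0.33496482 -0.39822293] yaw y-axis 0.10515374900275119
```

View pics/s4.png

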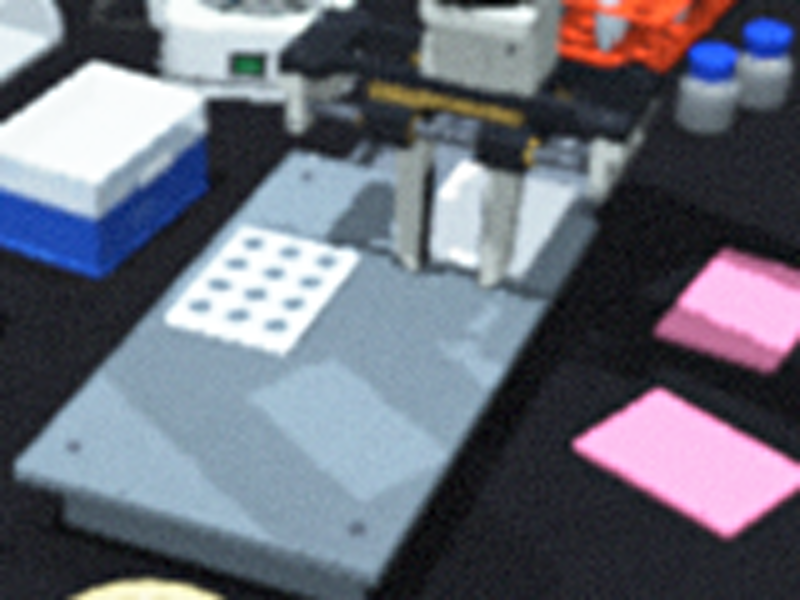

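Request:
{"fn": "move_arm", "kwargs": {
  "series": [
    [0.1,0,0,0,0,0,-0.3],
    [0.3,0,0,0,0,0,-0.3],
    [0.4,0,-0.4,0,0,0,-0.3],
    [0.9,0,-0.8,0,0,0,-0.3],
    [0.9,0,-0.8,0,0,0,-0.3]
  ]
}}

```text
t: 8.0
tool_pos: [0.5189, -0.0379, 0.1367]
orientation: [2.096, 2.335, 0.006]
force: [0.4, -0.7, -0.3]
opening: 0.0327
```

Request:
{"fn": "move_arm", "kwargs": {
  "series": [
    [0.5,0,0,0,0,0,-0.3],
    [1,0,0,0,0,0,-0.3],
    [1,0,0,0,0,0,-0.3]
  ]
}}

```text
t: 8.3
tool_pos: [0.5052, 0.0642, 0.1321]
orientation: [-2.093, -2.34, -0.002]
force: [0.5, -0.1, 0.5]
opening: 0.033
```

Request:
{"fn": "move_arm", "kwargs": {
  "series": [
    [0.5,0,0,0,0,0,-0.3],
    [1,0,0,0,0,0,-0.3],
    [1,0,0,0,0,0,-0.3],
    [1,0,0,0,0,0,-0.3]
  ]
}}

```text
t: 8.7
tool_pos: [0.4953, 0.1588, 0.132]
orientation: [-2.097, -2.339, 0.002]
force: [0.5, -1.2, 0.2]
opening: 0.0324
```

```bash
cat > chk.py <<'E'
import sys
from riser import *
n=sys.argv[1]
c=snap('top',n); f=c['frame']; cv2.imwrite(f'pics/c_{n}.png',cv2.resize(f[135:250,205:420],None,fx=3.7,fy=3.7,interpolation=cv2.INTER_CUBIC)[...,::-1])
u=np.array([.1018,-.9948]);v=np.array([.9948,.1018]);C=np.array([559.8,-45.7])
k=proj(c,[[ .5445,-.185,.056]])[0]; print(k)
r,b=plate(c,(float(k[0]),float(k[1]))); p=np.array(r[0])-C; print('plain',r,'s',p@u,'lat',p@v)
print('well',plate(c,(302,165))[0])
E
python3 chk.py top5; python3 where.py
```

```text
[345.65139668 197.44509697]
plain ((532.7495727539062, -188.19366455078125), (69.18528747558594, 99.23446655273438), 6.175572872161865) s 138.99896400146486 lat -41.41562007568355
well ((606.7940673828125, -59.422298431396484), (69.35984802246094, 98.69593048095703), 5.967594146728516)
t 8.75 pos [0.49563255 0.157829   0.13204097] open 0.03256791438265005
[[-1.070e-01  9.943e-01 -7.000e-04]
 [ 9.943e-01  1.070e-01 -8.000e-04]
 [-7.000e-04 -8.000e-04 -1.000e+00]]
s -0.20900289224527843 lat -0.04311453180297364 force [-0.46160772  0.40080863 -0.37628733] yaw y-axis 0.10724946352722729
```

View pics/c_top5.png

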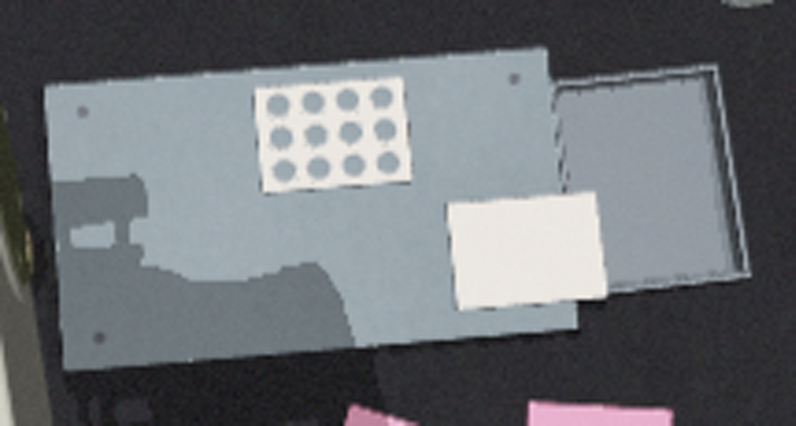

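The plate's centre is at 139.0 mm and it's straight (0.108 rad, riser 0.102), and the well plate is unmoved. About 11 mm more is needed, so the TCP should go to s ≈ 0.0925.

Request:
{"fn": "move_arm", "kwargs": {
  "series": [
    [-0.5,0,0,0,0,0,-0.3],
    [-1,0,0,0,0,0,-0.3],
    [-1,0,0,0,0,0,-0.3]
  ]
}}

```text
t: 9.05
tool_pos: [0.507, 0.0519, 0.1325]
orientation: [2.107, 2.328, -0.003]
force: [-0.7, 0.9, 0.1]
opening: 0.0324
```

Request:
{"fn": "move_arm", "kwargs": {
  "series": [
    [-0.5,0,0,0,0,0,-0.3],
    [-1,0,0,0,0,0,-0.3],
    [-1,0,0,0,0,0,-0.3]
  ]
}}

```text
t: 9.35
tool_pos: [0.5172, -0.0473, 0.1327]
orientation: [2.108, 2.327, -0.002]
force: [0.2, 1.5, 0.4]
opening: 0.0327
```

Request:
{"fn": "move_arm", "kwargs": {
  "series": [
    [-0.5,0,0.2,0,0,0,-0.3],
    [-0.5,0,0.5,0,0,0,-0.3],
    [-0.5,0,0.7,0,0,0,-0.3],
    [-0.5,0,0.7,0,0,0,-0.3],
    [-0.5,0,0.7,0,0,0,-0.3]
  ]
}}

```text
t: 9.85
tool_pos: [0.522, -0.0907, 0.0627]
orientation: [-2.101, -2.334, 0.001]
force: [1.0, -0.1, 0.3]
opening: 0.0325
```

```bash
python3 where.py
```

```text
t 9.85 pos [ 0.52195556 -0.09065505  0.06265788] open 0.03250721919964939
[[-1.047e-01  9.945e-01 -1.100e-03]
 [ 9.945e-01  1.047e-01  3.000e-04]
 [ 4.000e-04 -1.000e-03 -1.000e+00]]
s 0.040868714844339606 lat -0.04222407293689128 force [ 0.98253441 -0.06193898  0.25226027] yaw y-axis 0.10491484223620431
```

Request:
{"fn": "move_arm", "kwargs": {
  "series": [
    [0,0,0.1,0,0,0,-0.3],
    [0,0,0.1,0,0,0,-0.3],
    [0,0,0.1,0,0,0,-0.3]
  ]
}}

```text
t: 10.15
tool_pos: [0.5227, -0.0903, 0.0531]
orientation: [2.1, 2.336, 0.0]
force: [-1.2, 0.3, 0.3]
opening: 0.0327
```

Request:
{"fn": "move_arm", "kwargs": {
  "series": [
    [-0.1,0,0,0,0,0,-0.3],
    [-0.2,0,0,0,0,0,-0.3],
    [-0.3,0,0,0,0,0,-0.3],
    [-0.36,0,0,0,0,0,-0.3],
    [-0.41,0,0,0,0,0,-0.3],
    [-0.46,0,0,0,0,0,-0.3],
    [-0.51,0,0,0,0,0,-0.3],
    [-0.51,0,0,0,0,0,-0.3]
  ]
}}

```text
t: 10.95
tool_pos: [0.5278, -0.1418, 0.0526]
orientation: [2.101, 2.335, -0.0]
force: [-0.2, 0.4, 0.4]
opening: 0.0325
```

```bash
python3 where.py
```

```text
t 10.95 pos [ 0.52783471 -0.14183987  0.05260179] open 0.0325443993596024
[[-1.052e-01  9.944e-01 -0.000e+00]
 [ 9.944e-01  1.052e-01 -2.000e-04]
 [-2.000e-04 -0.000e+00 -1.000e+00]]
s 0.09238587765406239 lat -0.04158610477482799 force [-0.19552784  0.41016634  0.40306888] yaw y-axis 0.10540629020908823
```

Request:
{"fn": "move_arm", "kwargs": {
  "series": [
    [0.1,0,0,0,0,0,-0.3],
    [0.3,0,0,0,0,0,-0.3],
    [0.4,0,-0.4,0,0,0,-0.3],
    [0.9,0,-0.8,0,0,0,-0.3],
    [0.9,0,-0.8,0,0,0,-0.3]
  ]
}}

```text
t: 11.45
tool_pos: [0.52, -0.0489, 0.1366]
orientation: [2.096, 2.335, 0.006]
force: [0.2, -0.9, -0.2]
opening: 0.0322
```

Request:
{"fn": "move_arm", "kwargs": {
  "series": [
    [0.5,0,0,0,0,0,-0.3],
    [1,0,0,0,0,0,-0.3],
    [1,0,0,0,0,0,-0.3]
  ]
}}

```text
t: 11.75
tool_pos: [0.5063, 0.0532, 0.1321]
orientation: [-2.093, -2.34, -0.001]
force: [-0.7, -1.1, -0.1]
opening: 0.0326
```

Request:
{"fn": "move_arm", "kwargs": {
  "series": [
    [0.5,0,0,0,0,0,-0.3],
    [1,0,0,0,0,0,-0.3],
    [1,0,0,0,0,0,-0.3],
    [1,0,0,0,0,0,-0.3]
  ]
}}

```text
t: 12.15
tool_pos: [0.4965, 0.1479, 0.1319]
orientation: [-2.097, -2.339, 0.002]
force: [-0.5, -0.5, 0.4]
opening: 0.0324
```

```bash
python3 chk.py top6; python3 where.py; python3 - <<'E'
from h import *
c=load('top6');k=proj(c,[.5445,-.185,.056])
r,b=plate(c,(345.6,197.4))
# overhang vs riser end edge y at visible corners
print(b)
import riser;print(riser.riser(c))
E
```

```text
[345.65139668 197.44509697]
plain ((533.9232177734375, -199.04798889160156), (69.18031311035156, 99.14119720458984), 6.132888317108154) s 149.91632291870118 lat -41.35304822814937
well ((606.7940673828125, -59.422298431396484), (69.35984802246094, 98.69593048095703), 5.967594146728516)
t 12.2 pos [0.4967568  0.14685826 0.1319898 ] open 0.03231766495623324
[[-1.070e-01  9.943e-01 -9.000e-04]
 [ 9.943e-01  1.070e-01 -8.000e-04]
 [-7.000e-04 -1.000e-03 -1.000e+00]]
s -0.19797475278690732 lat -0.0431129468605377 force [-0.38024482 -1.2003236   1.1059392 ] yaw y-axis 0.10723501391546268
[[ 494.2352  -153.45653]
 [ 504.82687 -252.03032]
 [ 573.6112  -244.63945]
 [ 563.01953 -146.06566]]
{'end-': (np.float64(174.41400982990265), np.float32(-0.29648784)), 'end+': (np.float64(166.68949679479599), np.float32(0.14060894)), 'back': (np.float64(96.60017133774164), np.float32(0.10308727)), 'front': (np.float64(92.74416563762423), np.float32(0.10340901))}
```

View pics/c_top6.png

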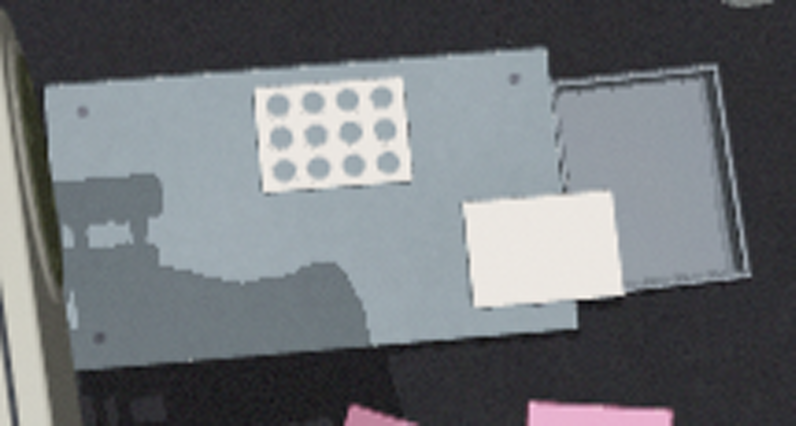

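```bash
python3 -c "
from plant import *
print(close_job())"
```

```text
the job is handed in; nothing more can be done
None
```

The plain plate now sticks out about 30 mm over the tray end of the riser, and I handed the job in at about 12 s. `close_job()` gives no verdict, so the figures below are my own last measurements.

I pushed it with both fingertips, set about 32 mm apart, against its far end. It took one push, a look from the top camera, and an 11 mm correction, without pinching or lifting it.

| Last check (top camera) | Measured | Allowed |
|---|---|---|
| Plate centre from riser centre, along the riser | 149.9 mm | 137–163 mm |
| Plate centre from the long middle line | −41 mm | within 70 mm |
| Plate angle to riser | about 0.005 rad | below 0.25 rad |
| Well plate shift | about 0.1 mm | 15 mm |

- **Tray:** it looks unmoved in the picture.
- **Flatness:** I judged this only from the plate's apparent size (69 × 99 mm), not from a direct measurement.
- **Robot:** it was clear of everything, with the fingertips about 13 cm above the worktop.

**Disagreeing check:** re-fitting the riser's two ends in the last picture gave values 4–5 mm off and at the wrong angles. The plate, the arm and its shadow lay over those edges by then. I kept the fit from the first, unobstructed picture, where the riser's length came out at 339.5 mm against the stated 340 mm. In that fit too, the short visible part of the tray end gave an angle of 0.145 rad instead of about 0.10.

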